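# Fit the square-footed spot lamp and latch it

## Task

Three spot lamps hang by their wire loops on the hooks of the grey stand: lift the one with the square foot up and off its hook, stand it fully home in the square seat of the white light housing without dropping it, and let go. Then turn the housing's latch clockwise by its black bar grip until it clicks past its detent, so that the steel tongue lies over the lamp's foot. Leave the other two lamps hanging, and do not shift the spray can, the tape roll or the screwdriver.

Things in the scene. Friction and masses are not known exactly. Their poses are not given: they have to be found in the camera images.
- lamp: The spot lamp to fit, 139 mm tall, 0.3 kg, on any of the three hooks. Origin: on the hook arm's axis while it hangs; z up, -x towards the hook's tip. Steel wire loop in the y-z plane: wire 6 mm, inverted V top, 31 mm wide outside, 19 mm inside, from z=+11 to -28 mm. Below: neck block (z=-28 to -64), ribbed aluminium cylinder 38 mm in diameter (to z=-112), square foot (to z=-128).
- lamp_neck (a point): Centre of the lamp's white neck block, the place to grip, 46 mm below the lamp's origin; axes as the lamp's. The block is 24 mm (x) by 36 mm (y) by 36 mm high.
- lamp_foot (a point): Centre of the underside of the lamp's white square foot, 128 mm below the lamp's origin; axes as the lamp's. The foot is 64 x 64 mm, 16 mm thick, sides along x and y; its lower 8 mm taper to 54 x 54 mm at the underside.
- round_lamp: Another hanging lamp, the same but with a round foot 70 mm in diameter; origin and axes as for lamp. Leave it hanging.
- bell_lamp: Another hanging lamp, the same loop and neck but a bell-shaped aluminium body widening from 36 to 72 mm in diameter below z=-64 mm; origin and axes as for lamp. Leave it hanging.
- stand: Fixed grey steel stand, origin on the table under the middle hook. Base 130 (x) by 280 (y) by 12 mm; an open frame of two end posts and a top rail, 280 mm wide, at x=+50 to +70 mm, top at z=248 mm. Three round hook arms, 8 mm thick, at y=-100, 0 and +100 mm, axes at z=240 mm, point to the stand's -x.
- hook_tip (a point): End of the middle hook arm, on its axis, at the stand's x=-44 mm, z=249 mm; axes as the stand's. Each arm is level from x=+50 to -36 mm, then turns up to this end; the end's top is 13 mm above the level arm's axis. A lamp raised 16 mm clears it (its neck block is then still 8 mm below the arm) and slides off towards -x.
- housing: Fixed white ceiling-light housing lying on its face, 180 (x) by 240 (y) by 30 mm high, origin at the centre of its underside, z up.
- seat (a point): Centre of the floor of the square seat on the housing, at the housing's x=0, y=-50 mm, z=30 mm; axes as the housing's. The seat is 68 x 68 mm inside, with aluminium walls 8 mm thick and 12 mm high, sides along x and y; the lamp may stand in it in any of the four ways.
- latch_grip (a point): On the latch's vertical turning axis, at the housing's x=0, y=+50 mm, 100 mm from the seat's centre; the point lies 80 mm above the table, at the height to grip the black bar. The bar is 60 mm long, 14 mm thick, from 59 to 93 mm above the table. The x axis of this point is along the bar and the tongue, towards the tongue's tip; turns with the latch.
- latch_tip (a point): Tip of the latch's steel tongue, 76 mm from the turning axis, 18 mm wide, 7 mm thick, its underside 49.5 mm above the table (the foot of a seated lamp reaches 46 mm). Turns with the latch.
- latch (a joint): Latch angle in rad, growing clockwise seen from above: 0 is fully open (tongue away from the seat), 1.3 is the end stop, with the tongue pointing straight at the seat. A spring detent resists from about 0.45, hardest just before 0.8 (about 0.2 N m), and from there pushes the latch on past 1.1. Starts between 0 and 0.3.
- can: Spray can standing upright, 54 mm in diameter, 165 mm tall, loose; origin at the centre of its underside. Leave alone.
- tape: Roll of tape lying flat, 100 mm in diameter, 42 mm high, loose; origin at the centre of its underside. Leave alone.
- screwdriver: Screwdriver lying on the table along its x axis, 200 mm long, 26 mm thick, loose; origin at the middle of its underside. Leave alone.
Not all that is in view belongs to the job. What is shaped like the lamp but orange or purple is not meant.

How it is judged:
By the outcome, as a careful person would: the job done as asked, in the order asked, and still so for the second after the job is handed in, with the robot touching nothing.
It also fails if it takes over 67 s, if anything falls off the work surface, if the arm or the gripper's body presses on something with over 40 N, if the wrist force passes 120 N, or if a joint passes its speed limit or range.

## Robot

A 6-joint arm with a two-finger parallel gripper is mounted at the origin on the work surface. World frame = base frame: x ahead of the robot, y to its left, z up, the work surface at z = 0. Lengths are in m, angles in rad, forces in N, time in s.
With the tool pointing down it reaches from about 0.35 to 0.975 m from the base axis. Payload 4.9 kg.
Tool frame: the origin (TCP) lies at the very end of the fingers, on their centre line; the grasp point (between the pads) lies 19 mm behind it; z points along the fingers, y is the line along which they close (so a half turn about z gives the same grasp; the last joint's range is limited). The gripper opens to 85 mm and grips with 20 to 120 N. Pads are 22 mm wide; open, the fingers measure 114 mm over their backs; the gripper's body (76 mm by 85 mm) begins 54 mm behind the grasp point. The pads swing forward as they close: fully open they stand 13 mm farther back than shut.
Start: joints at [1.023, 0.053, 1.613, -0, 1.476, -0.119], TCP at [0.26, 0.568, 0.231] pointing down, gripper open.
Joint ranges: [-3.01, 3.01], [-1.01, 2.22], [0.06, 2.58], [-1.02, 4.17], [0.09, 2.62], [-3.14, 3.14]. Speed limits (rad/s): [2.57, 2.57, 3.14, 3.14, 3.14, 3.14].

## Interface

Orientations are given as a unit quaternion [w, x, y, z].
In Python, from plant import monitor, vision, manip gives the robot as it stands. The module is installed in compiled form; this text tells all that it offers.
- The arm moves only by the tool arm_command, never from a script. Its argument "rows" is a list of rows, each a list of 3 entries, a list of its own where there are three numbers: the finger opening in mm, from 0 to 85.4, then the shift along the world's x, y, z in units of 30 cm (1.0 is 30 cm), then the turn, a rotation vector about the world's x, y, z in units of pi/2 rad (1.0 is pi/2 rad). In form: [[claw, [x, y, z], [wx, wy, wz]], ...]. A call has 1 to 12 rows; each row is the pose to reach, as a shift and turn from the pose commanded when the call began; what a row does not reach only later rows make up. A row lasts 1/12 s, in which the tool goes at most 41.7 mm and 7.16 degrees, less where a joint would pass 70% of its speed; a pose out of reach is approached as far as the arm can. A call with a number of a shift or a turn outside -1 to 1 is refused whole. A call with a gripper value outside its range is refused whole. The fingers move at their own pace and stop on an object; the grip force is fixed at half the most. Time passes only in rows, so rows that repeat a pose let the fingers close. It gives the time, the measured TCP pose, the force, the opening and the grip force at its end, in the units of the state.
- monitor.state(): the state, without advancing time (a new reading comes with each control period).
- vision.grab_frame(name): name is "scene" or "side" or "wrist"; returns a dict with "color" (400x640x3 uint8, red, green, blue), "z_map" (400x640 float32, m along the optical axis (not along the pixel's ray), 0 where there is no reading), "mtx" (3x3 intrinsics, pixels), "R" (3x3) and "t" (3): a world point X has camera coordinates R X + t. Camera axes: x right, y down, z forward; pixel columns grow to the right and rows downward; lengths in m; the calibration is good to about 2 mm. A picture is of the moment at which its call begins.
- manip.job_done(): hands the job in; it is judged then, once.
The state is a dict: "time": time; "joint_pos": joint angles; "joint_vel": joint speeds; "joint_efforts": joint torques, N m; "tool_pos": TCP position; "tool_rot": TCP orientation; "contact_force": force on the tool from outside, world axes, zero at the start; "ft_torque": the same for the moment, N m; "gripper_width": opening from 0.0 (shut) to 1.0 (fully open); "grasp_force": force on a finger pad.
Only numpy, scipy, OpenCV 4.12 (cv2) and the standard library are available. Lean on these libraries where they do the work, as an engineer would, in place of code of your own. Each camera call takes 0.05 s, during which the arm holds its last target. There are 200 camera calls.

## Working session

There is one attempt and no reset: what is moved stays moved. The work goes in short steps, Python scripts to look and compute and a tool call to move; the robot and the scene stay as the last step left them, time stands still between calls to the robot, and variables do not carry over. Pictures are saved under pics/ and viewed, at most 10 in all, crops included, and the job is handed in when it is done.

Besides the shell and the picture viewer there is one more tool, called after "Request:" as a command line: name --argument value ..., lists and objects as JSON in quotes. arm_command: Moves the arm, as the interface text tells. Shifts and turns lie within -1 to 1; 1 stands for 30 cm of shift or pi/2 rad of turn. Its arguments: {"type":"object","properties":{"rows":{"type":"array"}},"required":["rows"]}

```bash
mkdir -p pics
cat > h.py <<'E'
import numpy as np, cv2
from plant import monitor, vision, manip
def grab(n, save=None):
    f=vision.grab_frame(n)
    if save: cv2.imwrite('pics/'+save, f['color'][:,:,::-1])
    return f
def cloud(f):
    z=f['z_map']; v,u=np.indices(z.shape); K=f['mtx']
    c=np.stack([(u-K[0,2])/K[0,0]*z,(v-K[1,2])/K[1,1]*z,z],-1)
    w=(c-f['t'])@f['R']; w[z==0]=np.nan
    return w
def proj(f,X):
    c=f['R']@np.asarray(X)+f['t']; p=f['mtx']@c; return p[:2]/p[2]
E
python3 - <<'E'
from h import *
for n in ['scene','side','wrist']:
    f=grab(n,n+'0.png'); np.savez(''+n+'0.npz',**f); print(n,f['R'].round(2).tolist(),(-f['R'].T@f['t']).round(3))
a=[cv2.imread('pics/%s0.png'%n) for n in ['scene','side','wrist']]
print(monitor.state())
E
```

```text
scene [[0.24, 0.97, -0.0], [0.76, -0.19, -0.62], [-0.6, 0.15, -0.79]] [ 1.142 -0.138  0.933]
side [[0.97, -0.24, 0.0], [-0.11, -0.46, -0.88], [0.21, 0.86, -0.47]] [ 0.329 -0.886  0.67 ]
wrist [[0.42, 0.91, -0.0], [0.88, -0.4, 0.26], [0.24, -0.11, -0.97]] [0.199 0.596 0.374]
{'time': 0.15, 'joint_pos': array([ 1.02302516e+00,  5.31864458e-02,  1.61401400e+00, -1.28059697e-05,
        1.47599594e+00, -1.19003259e-01]), 'joint_vel': array([ 0.00037386, -0.0012914 , -0.0028456 ,  0.00126956,  0.00227778,
       -0.00034892]), 'joint_efforts': array([ 1.11650825e-03, -3.94241095e+01, -3.70722198e+01, -3.62251251e-05,
        4.66724756e-03, -1.52248066e-05]), 'tool_pos': array([0.25958634, 0.56799172, 0.23033593]), 'tool_rot': array([-2.56383009e-04,  2.12744860e-01,  9.77107456e-01, -7.59796687e-04]), 'contact_force': array([0.14213657, 0.36445168, 0.1365825 ]), 'ft_torque': array([ 0.00853089,  0.04860245, -0.01157164]), 'grasp_force': 0.0, 'gripper_width': 0.9992539233058579}
```

View pics/scene0.png

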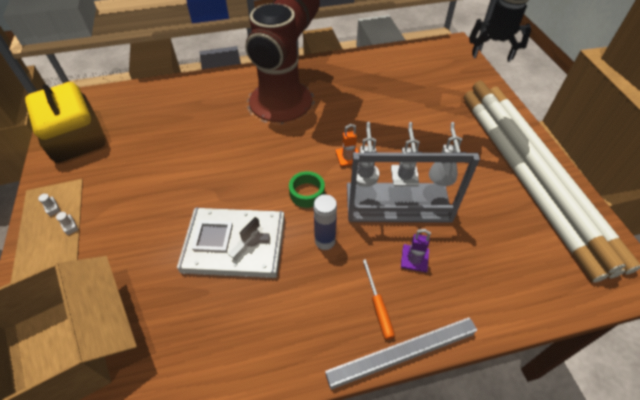

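View pics/side0.png

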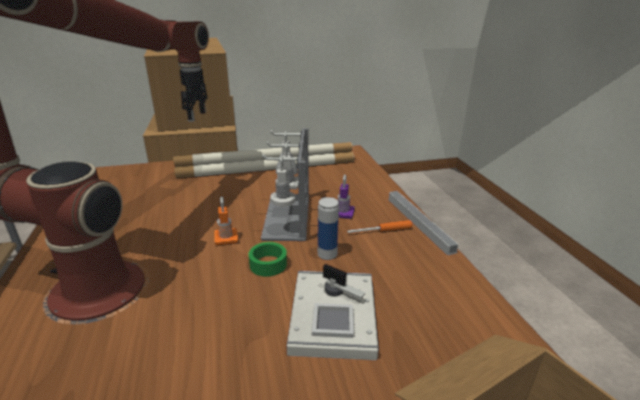

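The scene picture shows the stand at (410,185) with three hanging lamps at about (367,165), (405,165) and (443,165). The housing is at (232,240), with the seat at (212,236) and the latch at (250,240). The can is at (325,222), the tape at (307,188) and the screwdriver at (380,305). Orange (347,150) and purple (417,250) are decoys. The middle lamp looks square, so I'll check it in an enlarged crop.

Run:
```python
from h import *
a=cv2.imread('pics/scene0.png')[115:230,335:490]; b=cv2.imread('pics/side0.png')[120:250,240:340]
a=cv2.resize(a,None,fx=3.4,fy=3.4,interpolation=cv2.INTER_CUBIC);b=cv2.resize(b,(270,a.shape[0]),interpolation=cv2.INTER_CUBIC)
cv2.imwrite('pics/crop.png',np.hstack([a,b]))
for n in ['scene','side']:
    f=dict(np.load(n+'0.npz')); w=cloud(f); np.save(n+'w.npy',w); c=f['color'].astype(int)
    print(n)
    P=w.reshape(-1,3); C=c.reshape(-1,3)
    ok=~np.isnan(P[:,0])
    P=P[ok];C=C[ok]
    def rect(m,name):
        q=P[m]
        if len(q)<8: print(name,len(q));return
        r=cv2.minAreaRect((q[:,:2]*1000).astype(np.float32)); print(name,len(q),'rect',np.round(r[0]),np.round(r[1]),round(r[2],1),'med',q.mean(0).round(4),'zmed',np.median(q[:,2]).round(4), q.min(0).round(3),q.max(0).round(3))
    yel=(C.max(1)-C.min(1))<40
    H=(P[:,0]>.45)&(P[:,0]<.9)&(P[:,1]<-.02)&(P[:,1]>-.45)
    rect(H&(P[:,2]>.022)&(P[:,2]<.036)&yel&(C.min(1)>120),'housing top')
    rect(H&(C.max(1)<60)&(P[:,2]>.05)&(P[:,2]<.11)&yel,'black bar')
    rect(H&(P[:,2]>.038)&(P[:,2]<.0455)&yel,'seat rim')
    rect(H&(P[:,2]>.047)&(P[:,2]<.059)&yel,'tongue')
    S=(P[:,0]>.35)&(P[:,0]<.8)&(P[:,1]<.5)&(P[:,1]>.0)
    rect(S&(P[:,2]>.236)&(P[:,2]<.256)&yel&(P[:,1]>.05),'rail')
    rect(S&(P[:,2]>.008)&(P[:,2]<.016)&yel,'base')
    rect(S&(P[:,2]>.14)&(P[:,2]<.175)&yel,'can-ish')
```

```text
scene
housing top 4241 rect [ 630. -124.] [526. 264.] 44.7 med [ 0.5507 -0.218   0.0309] zmed 0.0309 [ 0.45  -0.357  0.022] [ 0.9   -0.022  0.036]
black bar 44 rect [ 544. -160.] [ 7. 21.] 49.7 med [ 0.5435 -0.1588  0.0872] zmed 0.0882 [ 0.535 -0.168  0.069] [ 0.552 -0.151  0.096]
seat rim 456 rect [ 532. -219.] [187.  86.] 74.5 med [ 0.5256 -0.2528  0.0422] zmed 0.0424 [ 0.467 -0.318  0.038] [ 0.57  -0.128  0.045]
tongue 259 rect [ 567. -184.] [ 36. 110.] 23.1 med [ 0.5714 -0.1881  0.054 ] zmed 0.0555 [ 0.535 -0.233  0.047] [ 0.603 -0.13   0.059]
rail 1239 rect [516. 234.] [280. 117.] 75.7 med [0.5418 0.2272 0.2448] zmed 0.2451 [0.434 0.084 0.236] [0.607 0.359 0.254]
base 2780 rect [595. 149.] [398. 345.] 74.7 med [0.5152 0.2326 0.0127] zmed 0.0128 [0.376 0.    0.008] [0.756 0.383 0.016]
can-ish 1029 rect [585. 177.] [357. 194.] 80.1 med [0.5499 0.1803 0.1584] zmed 0.1602 [0.476 0.    0.14 ] [0.689 0.355 0.175]
side
housing top 3793 rect [ 679. -201.] [487. 283.] 8.4 med [ 0.5351 -0.2368  0.0295] zmed 0.0295 [ 0.45  -0.358  0.023] [ 0.9   -0.026  0.036]
black bar 271 rect [ 548. -174.] [13. 54.] 40.8 med [ 0.5469 -0.1777  0.0817] zmed 0.0826 [ 0.525 -0.198  0.062] [ 0.567 -0.155  0.095]
seat rim 552 rect [ 527. -237.] [150.  83.] 72.0 med [ 0.5202 -0.2608  0.0413] zmed 0.0414 [ 0.468 -0.319  0.038] [ 0.571 -0.16   0.045]
tongue 262 rect [ 563. -196.] [25. 97.] 50.9 med [ 0.5673 -0.2     0.0539] zmed 0.0549 [ 0.527 -0.234  0.047] [ 0.604 -0.159  0.059]
rail 487 rect [514. 233.] [281. 115.] 75.8 med [0.5192 0.2168 0.2434] zmed 0.2432 [0.434 0.083 0.236] [0.603 0.357 0.253]
base 1326 rect [594. 177.] [359. 360.] 81.3 med [0.4992 0.1867 0.0116] zmed 0.0116 [0.389 0.001 0.008] [0.763 0.363 0.016]
can-ish 541 rect [534. 177.] [140. 355.] 0.6 med [0.532  0.1473 0.1583] zmed 0.1604 [0.465 0.    0.14 ] [0.606 0.355 0.175]
```

View pics/crop.png

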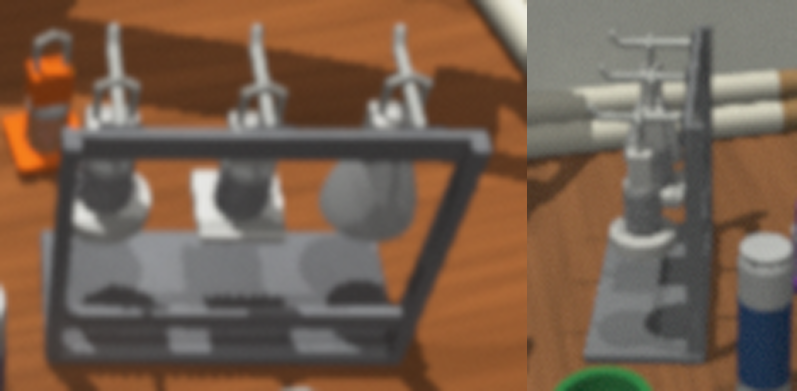

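Candidates: left lamp at scene (367,175) has a round foot, middle at (405,175) a square white foot, right at (445,172) a bell body. Orange (347,150) and purple (417,250) are excluded by colour. The crop confirms that the middle lamp is the one meant. Next I'll refine the measurements.

Run:
```python
from h import *
yaw=np.deg2rad(-14.3); ex=np.array([np.cos(yaw),np.sin(yaw)]); ey=np.array([-ex[1],ex[0]]); O=np.array([.5043,.2362])
for n in ['scene','side']:
    f=dict(np.load(n+'0.npz')); P=np.load(n+'w.npy').reshape(-1,3); C=f['color'].reshape(-1,3).astype(int)
    ok=~np.isnan(P[:,0]); P=P[ok];C=C[ok]; g=(C.max(1)-C.min(1))<40
    print(n)
    def rect(m,name):
        q=P[m]; r=cv2.minAreaRect((q[:,:2]*1000).astype(np.float32)); print(name,len(q),np.round(r[0],1),np.round(r[1],1),round(r[2],1),'z',np.median(q[:,2]).round(4))
    d=np.hypot(P[:,0]-.535,P[:,1]+.225)
    rect((d<.16)&(P[:,2]>.02)&(P[:,2]<.036)&g&(C.min(1)>100),'housing')
    d=np.hypot(P[:,0]-.523,P[:,1]+.273)
    rect((d<.066)&(P[:,2]>.0385)&(P[:,2]<.046)&g,'rim')
    d=np.hypot(P[:,0]-.547,P[:,1]+.176)
    rect((d<.05)&(P[:,2]>.07)&(P[:,2]<.1)&(C.max(1)<80),'bar')
    L=np.c_[(P[:,:2]-O)@ex,(P[:,:2]-O)@ey,P[:,2]]
    def loc(m,name):
        q=L[m]; print(name,len(q),np.percentile(q,[3,50,97],axis=0).round(3).tolist() if len(q) else '')
    in_=lambda x0,x1,y0,y1,z0,z1:(L[:,0]>x0)&(L[:,0]<x1)&(L[:,1]>y0)&(L[:,1]<y1)&(L[:,2]>z0)&(L[:,2]<z1)
    loc(in_(.047,.075,-.12,.12,.235,.26),'rail')
    loc(in_(-.07,.04,-.012,.012,.232,.262)&g,'midhook')
    loc(in_(-.07,.04,-.03,.03,.176,.212),'neck')
    loc(in_(-.07,.045,-.025,.025,.215,.233),'loop')
    loc(in_(-.07,.045,-.05,.05,.108,.133)&g,'foot')
    loc(in_(-.07,.045,-.05,.05,.133,.173)&g,'cyl')
    for y in(-.1,.1): loc(in_(-.07,.04,y-.012,y+.012,.232,.262)&g,'hook%g'%y)
    for nm,m in [('can',(np.hypot(P[:,0]-.6,P[:,1]-.0)<.12)&(P[:,2]>.155)&(P[:,2]<.175)),('tape',(C[:,1]>C[:,0]+40)&(C[:,1]>C[:,2]+30)&(P[:,2]>.035))]: 
        q=P[m]; print(nm,len(q),q.min(0).round(3),q.max(0).round(3))
```

```text
scene
housing 4707 [ 533.7 -219.5] [240.2 181.7] 73.1 z 0.0308
rim 395 [ 518.8 -267.4] [85.4 86.5] 72.7 z 0.0425
bar 148 [ 552.  -171.9] [10.5 52.6] 39.7 z 0.0887
rail 727 [[0.049, -0.113, 0.236], [0.056, -0.004, 0.246], [0.059, 0.112, 0.25]]
midhook 120 [[-0.04, -0.01, 0.237], [0.009, -0.0, 0.244], [0.035, 0.01, 0.251]]
neck 65 [[-0.003, -0.018, 0.176], [0.02, -0.004, 0.182], [0.028, 0.015, 0.212]]
loop 27 [[0.007, -0.015, 0.215], [0.011, -0.011, 0.226], [0.014, 0.015, 0.232]]
foot 331 [[-0.017, -0.031, 0.122], [0.027, -0.01, 0.128], [0.042, 0.03, 0.131]]
cyl 180 [[0.01, -0.019, 0.134], [0.025, -0.005, 0.153], [0.029, 0.017, 0.172]]
hook-0.1 121 [[-0.043, -0.11, 0.238], [0.005, -0.1, 0.245], [0.034, -0.089, 0.251]]
hook0.1 123 [[-0.041, 0.089, 0.235], [0.0, 0.099, 0.244], [0.038, 0.11, 0.251]]
can 404 [ 0.522 -0.018  0.155] [0.608 0.096 0.175]
tape 349 [ 0.368 -0.051  0.035] [0.467 0.045 0.047]
side
housing 5193 [ 532.7 -219.5] [241.8 180. ] 73.0 z 0.0296
rim 477 [ 518.  -266.9] [87.6 83.9] 72.9 z 0.0414
bar 260 [ 546.8 -173.5] [13.9 57.2] 42.7 z 0.0853
rail 104 [[0.047, -0.114, 0.238], [0.053, -0.014, 0.247], [0.057, 0.11, 0.249]]
midhook 100 [[-0.045, -0.008, 0.237], [-0.002, -0.001, 0.242], [0.036, 0.006, 0.251]]
neck 80 [[0.001, -0.019, 0.177], [0.012, -0.014, 0.195], [0.021, 0.012, 0.212]]
loop 19 [[0.007, -0.015, 0.216], [0.01, -0.01, 0.223], [0.045, 0.015, 0.232]]
foot 89 [[0.017, -0.032, 0.115], [0.03, -0.018, 0.127], [0.04, 0.03, 0.131]]
cyl 78 [[0.011, -0.019, 0.135], [0.02, -0.012, 0.153], [0.028, 0.003, 0.17]]
hook-0.1 107 [[-0.044, -0.109, 0.237], [-0.004, -0.1, 0.242], [0.036, -0.095, 0.25]]
hook0.1 82 [[-0.044, 0.091, 0.236], [-0.0, 0.099, 0.242], [0.037, 0.104, 0.25]]
can 239 [ 0.521 -0.018  0.155] [0.605 0.091 0.175]
tape 345 [ 0.369 -0.052  0.035] [0.464 0.045 0.045]
```

Request:
arm_command --rows '[[60, [0, 0, 0.14], [0, 0, 0.03]], [60, [0, 0, 0.28], [0, 0, 0.06]], [60, [0.1, -0.1, 0.4], [0, 0, 0.1144]], [60, [0.83, -1, 0.43], [0, 0, 0.1144]], [60, [0.83, -1, 0.43], [0, 0, 0.1144]], [60, [0.83, -1, 0.43], [0, 0, 0.1144]], [60, [0.83, -1, 0.43], [0, 0, 0.1144]], [60, [0.83, -1, 0.43], [0, 0, 0.1144]], [60, [0.83, -1, 0.43], [0, 0, 0.1144]], [60, [0.83, -1, 0.43], [0, 0, 0.1144]], [60, [0.83, -1, 0.43], [0, 0, 0.1144]], [60, [0.83, -1, 0.43], [0, 0, 0.1144]]]'

```text
time: 1.15
tool_pos: [0.5106, 0.2652, 0.3601]
tool_rot: [0.0, 0.126, 0.992, -0.001]
contact_force: [-0.1, 0.9, -0.2]
gripper_width: 0.698
grasp_force: 0.0
```

```bash
cat > pose.py <<'E'
from h import *
def st():
    s=monitor.state(); q=s['tool_rot']; from scipy.spatial.transform import Rotation as R
    M=R.from_quat(q[[1,2,3,0]]).as_matrix()
    print('t',round(s['time'],2),'tcp',s['tool_pos'].round(4),'yaw_y',np.degrees(np.arctan2(M[1,1],M[0,1])).round(2),'zax',M[:,2].round(3),'F',s['contact_force'].round(1),'grip',s['grasp_force'].round(1) if s['grasp_force'] else 0,'w',(s['gripper_width']*85.4).round(1),'q',s['joint_pos'].round(2))
    return s
E
python3 - <<'E'
from pose import *
s=st(); f=grab('wrist','w1.png'); np.savez('w1.npz',**f)
w=cloud(f); P=w.reshape(-1,3); P=P[~np.isnan(P[:,0])]
yaw=np.deg2rad(-14.3); ex=np.array([np.cos(yaw),np.sin(yaw)]); ey=np.array([-ex[1],ex[0]]); O=np.array([.5043,.2362])
L=np.c_[(P[:,:2]-O)@ex,(P[:,:2]-O)@ey,P[:,2]]
print('cam',(-f['R'].T@f['t']).round(3))
for nm,b in dict(rail=(.047,.08,-.12,.12,.235,.26),hook=(-.07,.045,-.012,.012,.232,.246),tip=(-.07,.045,-.012,.012,.247,.256),loop=(-.02,.045,-.03,.03,.214,.232),neck=(-.03,.045,-.03,.03,.205,.213),foot=(-.05,.06,-.05,.05,.12,.134)).items():
    m=(L[:,0]>b[0])&(L[:,0]<b[1])&(L[:,1]>b[2])&(L[:,1]<b[3])&(L[:,2]>b[4])&(L[:,2]<b[5]); q=L[m]
    print(nm,len(q),np.percentile(q,[2,50,98],axis=0).round(4).tolist() if len(q) else '')
    if len(q)>20: r=cv2.minAreaRect((q[:,:2]*1000).astype(np.float32)); print('  ',np.round(r[0],1),np.round(r[1],1),round(r[2],1))
E
```

```text
Traceback (most recent call last):
  File "pose.py", line 5, in st
    print('t',round(s['time'],2),'tcp',s['tool_pos'].round(4),'yaw_y',np.degrees(np.arctan2(M[1,1],M[0,1])).round(2),'zax',M[:,2].round(3),'F',s['contact_force'].round(1),'grip',s['grasp_force'].round(1) if s['grasp_force'] else 0,'w',(s['gripper_width']*85.4).round(1),'q',s['joint_pos'].round(2))
                                                                                                                                                                                                                                           ^^^^^^^^^^^^^^^^^^^^^^^^^^^^^^^
AttributeError: 'float' object has no attribute 'round'
```

```bash
sed -i "s/s\['grasp_force'\].round(1) if s\['grasp_force'\] else 0/round(float(s['grasp_force']),1)/; s/(s\['gripper_width'\]\*85.4).round(1)/round(float(s['gripper_width'])*85.4,1)/" pose.py
cat > m1.py <<'E'
from pose import *
import sys
s=st(); f=grab('wrist',sys.argv[1]+'.png'); np.savez(sys.argv[1]+'.npz',**f)
w=cloud(f); P=w.reshape(-1,3); P=P[~np.isnan(P[:,0])]
yaw=np.deg2rad(-14.3); ex=np.array([np.cos(yaw),np.sin(yaw)]); ey=np.array([-ex[1],ex[0]]); O=np.array([.5043,.2362])
L=np.c_[(P[:,:2]-O)@ex,(P[:,:2]-O)@ey,P[:,2]]
print('cam',(-f['R'].T@f['t']).round(3))
for nm,b in dict(rail=(.047,.08,-.12,.12,.235,.26),hook=(-.07,.045,-.012,.012,.232,.246),tip=(-.07,.045,-.012,.012,.247,.256),loop=(-.02,.045,-.03,.03,.214,.232),neck=(-.03,.045,-.03,.03,.205,.213),foot=(-.05,.06,-.05,.05,.12,.134)).items():
    m=(L[:,0]>b[0])&(L[:,0]<b[1])&(L[:,1]>b[2])&(L[:,1]<b[3])&(L[:,2]>b[4])&(L[:,2]<b[5]); q=L[m]
    print(nm,len(q),np.percentile(q,[2,50,98],axis=0).round(4).tolist() if len(q) else '')
    if len(q)>20: r=cv2.minAreaRect((q[:,:2]*1000).astype(np.float32)); print('  ',np.round(r[0],1),np.round(r[1],1),round(r[2],1))
E
python3 m1.py w1
```

```text
t 1.15 tcp [0.5106 0.2652 0.3601] yaw_y 75.57 zax [ 0.    -0.001 -1.   ] F [-0.1  0.9 -0.2] grip 0.0 w 59.6 q [ 0.35 -0.11  1.56 -0.    1.69 -0.97]
cam [0.446 0.282 0.504]
rail 2959 [[0.0476, -0.1166, 0.2362], [0.0498, 0.0045, 0.2484], [0.0558, 0.0857, 0.2501]]
   [51.8  0. ] [  9.6 240. ] 0.0
hook 1093 [[-0.0356, -0.0107, 0.2345], [0.0055, 0.0013, 0.2441], [0.0448, 0.0105, 0.2458]]
   [2. 0.] [85.9 23.9] 0.2
tip 304 [[-0.0483, -0.0078, 0.2471], [0.006, 0.0014, 0.2499], [0.0449, 0.0095, 0.254]]
   [-2.   0.1] [93.8 23.6] 0.0
loop 211 [[0.0056, -0.0133, 0.2141], [0.0445, 0.0041, 0.2245], [0.045, 0.0163, 0.2309]]
   [24.8  1.5] [40.7 30.5] 0.7
neck 433 [[-0.0033, -0.0161, 0.2072], [0.0029, 0.0061, 0.2121], [0.0177, 0.0185, 0.213]]
   [7.9 0.7] [35.8 23.3] 88.6
foot 1386 [[-0.0231, -0.0302, 0.1268], [-0.0064, 0.0186, 0.1284], [0.0381, 0.0324, 0.1301]]
   [8.6 0.7] [63.7 63.4] 0.0
```

View pics/w1.png

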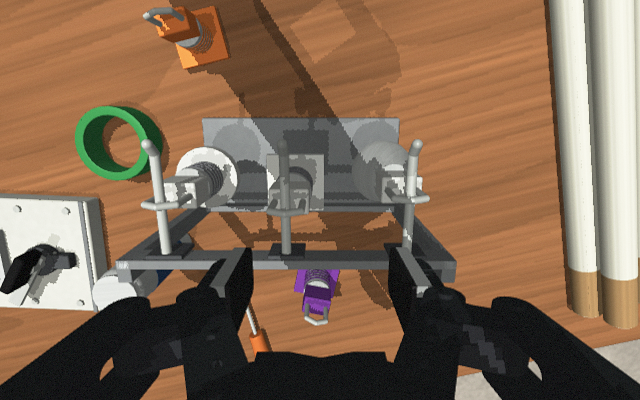

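The wrist view shows the three lamps from above. The middle one's square foot is around (295,180) and its hook runs from (284,145) to (287,250), with the fingers straddling it. The lamp centre and stand yaw agree with the static cameras to about 2 mm.

Request:
arm_command --rows '[[60, [0.0133, -0.1133, 0], [0, 0, 0]], [60, [0.0133, -0.1133, -0.1], [0, 0, 0]], [60, [0.0133, -0.1133, -0.2], [0, 0, 0]], [60, [0.0133, -0.1133, -0.2], [0, 0, 0]]]'

```text
time: 1.53
tool_pos: [0.51, 0.2331, 0.2928]
tool_rot: [-0.005, 0.125, 0.992, -0.002]
contact_force: [-0.9, 0.4, -1.6]
gripper_width: 0.702
grasp_force: 0.0
```

```bash
python3 m1.py w2
```

```text
t 1.53 tcp [0.51   0.2331 0.2928] yaw_y 75.67 zax [-0.011 -0.003 -1.   ] F [-0.9  0.4 -1.6] grip 0.0 w 59.9 q [ 0.3  -0.12  1.68  0.    1.59 -1.02]
cam [0.447 0.25  0.437]
rail 3500 [[0.0473, -0.1118, 0.236], [0.0496, -0.0034, 0.2484], [0.0561, 0.104, 0.25]]
   [52.  0.] [ 10.1 240. ] 0.0
hook 1966 [[-0.0359, -0.011, 0.234], [0.0056, 0.0007, 0.2441], [0.0448, 0.0109, 0.2458]]
   [2.8 0. ] [84.5 23.9] 0.1
tip 534 [[-0.0486, -0.0075, 0.2472], [0.0058, 0.0011, 0.2501], [0.0448, 0.0089, 0.254]]
   [-2.1  0. ] [22.9 94.1] 89.9
loop 371 [[0.0053, -0.0138, 0.2142], [0.0444, -0.0037, 0.225], [0.045, 0.0156, 0.2317]]
   [22.   1.2] [46.8 30.9] 1.8
neck 767 [[-0.0035, -0.0164, 0.2061], [0.0029, -0.0038, 0.2121], [0.0158, 0.0183, 0.213]]
   [6.5 0.9] [20.5 36.1] 0.2
foot 2110 [[-0.0232, -0.0304, 0.1252], [-0.0064, -0.0066, 0.1284], [0.0378, 0.0323, 0.13]]
   [8.4 1. ] [64.1 63.9] 89.9
```

Request:
arm_command --rows '[[60, [0, 0, -0.08], [0, 0, 0]], [60, [0, 0, -0.16], [0, 0, 0]], [60, [0, 0, -0.22], [0, 0, 0]], [60, [0, 0, -0.28], [0, 0, 0]], [60, [0, 0, -0.32], [0, 0, 0]], [60, [0, 0, -0.35], [0, 0, 0]], [60, [0, 0, -0.37], [0, 0, 0]], [60, [0, 0, -0.37], [0, 0, 0]], [60, [0, 0, -0.37], [0, 0, 0]]]'

```text
time: 2.33
tool_pos: [0.5133, 0.2347, 0.1902]
tool_rot: [0.001, 0.124, 0.992, 0.0]
contact_force: [0.5, -0.5, -0.4]
gripper_width: 0.702
grasp_force: 0.0
```

Run:
```python
from pose import *
st(); f=grab('wrist','w3.png'); g=grab('side')
a=cv2.resize(f['color'],(480,300))[:,:,::-1]; b=cv2.resize(g['color'][110:250,200:360],None,fx=2.15,fy=2.15,interpolation=2)[:300,:,::-1]
b=np.vstack([b,np.zeros((300-b.shape[0],b.shape[1],3),np.uint8)]) if b.shape[0]<300 else b
cv2.imwrite('pics/c3.png',np.hstack([a,b])[:,:800])
```

```text
t 2.33 tcp [0.5133 0.2347 0.1902] yaw_y 75.74 zax [ 0.001  0.    -1.   ] F [ 0.5 -0.5 -0.4] grip 0.0 w 60.0 q [ 0.3  -0.06  1.8   0.    1.41 -1.02]
```

View pics/c3.png

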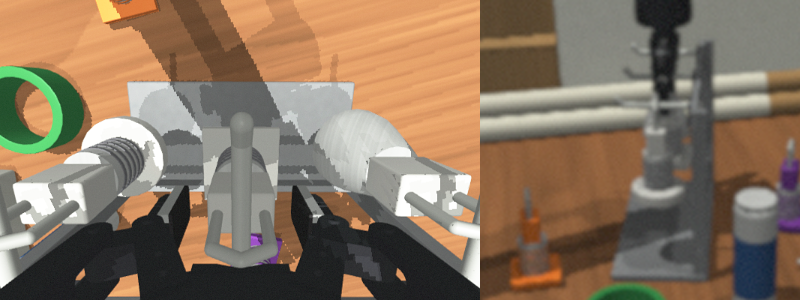

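The fingers at (175,225) and (310,225) straddle the middle lamp's neck at (240,205) with no contact. I'll go 6 mm lower and close.

Request:
arm_command --rows '[[60, [0, 0, -0.02], [0, 0, 0]], [60, [0, 0, -0.02], [0, 0, 0]], [50, [0, 0, -0.02], [0, 0, 0]], [42, [0, 0, -0.02], [0, 0, 0]], [30, [0, 0, -0.02], [0, 0, 0]], [30, [0, 0, -0.02], [0, 0, 0]], [30, [0, 0, -0.02], [0, 0, 0]], [30, [0, 0, -0.02], [0, 0, 0]]]'

```text
time: 3.1
tool_pos: [0.5132, 0.2346, 0.1837]
tool_rot: [0.0, 0.124, 0.992, 0.0]
contact_force: [1.3, 1.2, 1.2]
gripper_width: 0.412
grasp_force: 61.0
```

Request:
arm_command --rows '[[30, [0, 0, 0.015], [0, 0, 0]], [30, [0, 0, 0.03], [0, 0, 0]], [30, [0, 0, 0.047], [0, 0, 0]], [30, [0, 0, 0.0633], [0, 0, 0]], [30, [0, 0, 0.0633], [0, 0, 0]], [30, [0, 0, 0.0633], [0, 0, 0]]]'

```text
time: 3.6
tool_pos: [0.5131, 0.2344, 0.2028]
tool_rot: [0.0, 0.124, 0.992, 0.0]
contact_force: [0.3, -0.7, -2.9]
gripper_width: 0.41
grasp_force: 60.7
```

```bash
python3 m1.py w4 | grep -v rail
```

```text
t 3.6 tcp [0.5131 0.2344 0.2028] yaw_y 75.73 zax [ 0.001  0.    -1.   ] F [ 0.3 -0.7 -2.9] grip 60.7 w 35.0 q [ 0.3  -0.07  1.79 -0.    1.43 -1.02]
cam [0.448 0.251 0.346]
   [48.4  0.6] [  2.7 114.6] 0.1
hook 4679 [[-0.0361, -0.0108, 0.2321], [-0.0038, 0.0008, 0.244], [0.021, 0.0108, 0.2457]]
   [-7.9 -0. ] [64.1 24. ] 0.1
tip 1196 [[-0.0488, -0.0116, 0.2473], [-0.0426, 0.0007, 0.252], [0.0081, 0.0116, 0.2555]]
   [-20.  -0.] [58.6 24. ] 0.0
loop 4375 [[-0.0036, -0.0281, 0.2149], [-0.0008, -0.004, 0.2305], [0.0185, 0.0282, 0.2319]]
   [8.4 0. ] [24.8 60. ] 0.1
neck 553 [[-0.0036, -0.0259, 0.2054], [-0.0031, -0.005, 0.2099], [0.001, 0.0268, 0.2129]]
   [-1.3  0.1] [ 5.3 58.7] 0.4
foot 0
```

Request:
arm_command --rows '[[30, [-0.03, 0.008, 0], [0, 0, 0]], [30, [-0.07, 0.018, 0], [0, 0, 0]], [30, [-0.11, 0.028, 0], [0, 0, 0]], [30, [-0.15, 0.038, 0], [0, 0, 0]], [30, [-0.19, 0.048, 0], [0, 0, 0]], [30, [-0.23, 0.059, 0], [0, 0, 0]], [30, [-0.28, 0.071, 0], [0, 0, 0]], [30, [-0.33, 0.084, 0], [0, 0, 0]], [30, [-0.38, 0.097, 0], [0, 0, 0]], [30, [-0.38, 0.097, 0], [0, 0, 0]]]'

```text
time: 4.48
tool_pos: [0.396, 0.2643, 0.2021]
tool_rot: [-0.001, 0.123, 0.992, 0.0]
contact_force: [-0.5, 0.4, -3.5]
gripper_width: 0.411
grasp_force: 60.6
```

Request:
arm_command --rows '[[30, [0, 0, 0.1], [0, 0, 0]], [30, [0, 0, 0.2], [0, 0, 0]], [30, [0, 0, 0.3], [0, 0, 0]], [30, [0.01, -0.1, 0.3], [0, 0, 0]], [30, [0.02, -0.2, 0.3], [0, 0, 0]], [30, [0.04, -0.3, 0.3], [0, 0, 0]], [30, [0.06, -0.4, 0.3], [0, 0, 0]], [30, [0.08, -0.5, 0.3], [0, 0, 0]], [30, [0.1, -0.6, 0.3], [0, 0, 0]], [30, [0.12, -0.7, 0.3], [0, 0, 0]], [30, [0.14, -0.8, 0.3], [0, 0, 0]], [30, [0.16, -0.9, 0.3], [0, 0, -0.03]]]'

```text
time: 5.48
tool_pos: [0.4468, -0.008, 0.2926]
tool_rot: [0.001, 0.148, 0.989, -0.0]
contact_force: [1.5, 0.1, -3.6]
gripper_width: 0.409
grasp_force: 61.9
```

Request:
arm_command --rows '[[30, [0.03, -0.1, 0], [0, 0, 0]], [30, [0.06, -0.2, 0], [0, 0, 0]], [30, [0.09, -0.3, 0], [0, 0, 0]], [30, [0.12, -0.4, 0], [0, 0, 0]], [30, [0.15, -0.5, 0], [0, 0, 0]], [30, [0.18, -0.6, 0], [0, 0, 0]], [30, [0.21, -0.7, 0], [0, 0, 0]], [30, [0.23, -0.82, 0], [0, 0, 0]], [30, [0.2387, -0.8677, 0], [0, 0, 0]], [30, [0.2387, -0.8677, 0], [0, 0, 0]], [30, [0.2387, -0.8677, 0], [0, 0, 0]], [30, [0.2387, -0.8677, 0], [0, 0, 0]]]'

```text
time: 6.48
tool_pos: [0.5184, -0.2658, 0.2922]
tool_rot: [-0.0, 0.147, 0.989, 0.0]
contact_force: [-0.2, 0.1, -2.8]
gripper_width: 0.411
grasp_force: 62.2
```

```bash
cat > m2.py <<'E'
from pose import *
s=st(); yaw=np.deg2rad(-16.95); ex=np.array([np.cos(yaw),np.sin(yaw)]); ey=np.array([-ex[1],ex[0]]); O=np.array([.5186,-.2673])
import sys
for n in ['scene','side','wrist']:
    f=grab(n,sys.argv[1]+n+'.png'); P=cloud(f).reshape(-1,3); C=f['color'].reshape(-1,3).astype(int); ok=~np.isnan(P[:,0]); P=P[ok];C=C[ok]
    L=np.c_[(P[:,:2]-O)@ex*1000,(P[:,:2]-O)@ey*1000,P[:,2]*1000]; zf=(s['tool_pos'][2]-.072)*1000
    print(n)
    def loc(nm,b,extra=True):
        m=(abs(L[:,0])<b[0])&(abs(L[:,1])<b[0])&(L[:,2]>b[1])&(L[:,2]<b[2])&extra; q=L[m]
        if len(q)>15:
            r=cv2.minAreaRect(q[:,:2].astype(np.float32)); print(' ',nm,len(q),'pct',np.percentile(q,[1,50,99],axis=0).round(1).tolist(),'rect',np.round(r[0],1),np.round(r[1],1),round(r[2],1))
    loc('foot',(50,zf-4,zf+20),C.min(1)>90); loc('cyl',(40,zf+22,zf+60)); loc('rim',(55,38.5,46)); loc('floor',(33,22,36))
E
python3 m2.py p1
```

```text
t 6.48 tcp [ 0.5184 -0.2658  0.2922] yaw_y 73.06 zax [-0.     0.001 -1.   ] F [-0.2  0.1 -2.8] grip 62.2 w 35.1 q [-0.6  -0.08  1.64  0.    1.58 -1.88]
scene
  foot 460 pct [[-33.0, -30.5, 228.4], [16.2, 14.1, 236.2], [31.7, 32.7, 239.1]] rect [-1.2  0.6] [66.5 65.3] 0.2
  cyl 245 pct [[-8.7, -15.0, 242.7], [14.4, 10.1, 261.3], [19.3, 20.7, 280.0]] rect [7.6 6.3] [21.5 39.3] 32.4
  rim 386 pct [[-43.6, -42.1, 38.8], [3.8, -1.3, 42.5], [42.2, 41.8, 45.8]] rect [-1.1 -0. ] [85.7 87.5] 89.3
  floor 491 pct [[-32.5, -32.2, 27.5], [-2.7, -2.1, 31.2], [25.7, 29.2, 35.0]] rect [-3.3 -1.4] [59.3 62.9] 0.4
side
  foot 564 pct [[-32.6, -30.8, 221.5], [-1.9, -19.8, 235.4], [29.9, 31.2, 239.0]] rect [-1.7  1. ] [64.4 63.3] 89.6
  cyl 376 pct [[-19.6, -18.1, 242.4], [-0.9, -13.9, 260.9], [18.1, 1.0, 279.7]] rect [-1.1 -6.3] [25.  39.1] 86.9
  rim 482 pct [[-42.2, -42.0, 38.6], [1.5, -5.8, 41.4], [41.0, 43.8, 43.9]] rect [-1.2  0.9] [88.7 83.5] 88.9
  floor 582 pct [[-32.3, -20.4, 27.4], [0.7, 5.2, 29.9], [32.8, 32.5, 32.5]] rect [0.  5.6] [54.4 65.9] 90.0
wrist
  foot 4691 pct [[-33.6, -29.9, 231.8], [-21.4, 1.3, 237.4], [9.9, 32.9, 238.8]] rect [-11.1   1.5] [45.3 64.1] 0.2
  cyl 1291 pct [[-21.2, -16.2, 243.0], [-18.7, 1.3, 266.1], [-8.9, 19.3, 279.9]] rect [-14.6   1.7] [37.2 13.7] 88.8
  rim 916 pct [[-42.2, -41.3, 40.2], [-35.5, 0.0, 42.8], [-3.2, 42.0, 44.8]] rect [-22.6   0.5] [84.1 39.9] 89.7
  floor 1479 pct [[-32.2, -32.1, 29.5], [-16.9, 0.0, 31.4], [-1.2, 32.2, 33.2]] rect [-16.6   0. ] [65.1 31.4] 90.0
```

Request:
arm_command --rows '[[30, [0.0023, -0.001, -0.08], [0, 0, 0]], [30, [0.0023, -0.001, -0.16], [0, 0, 0]], [30, [0.0023, -0.001, -0.24], [0, 0, 0]], [30, [0.0023, -0.001, -0.32], [0, 0, 0]], [30, [0.0023, -0.001, -0.4], [0, 0, 0]], [30, [0.0023, -0.001, -0.48], [0, 0, 0]], [30, [0.0023, -0.001, -0.54], [0, 0, 0]], [30, [0.0023, -0.001, -0.567], [0, 0, 0]], [30, [0.0023, -0.001, -0.567], [0, 0, 0]], [30, [0.0023, -0.001, -0.567], [0, 0, 0]], [30, [0.0023, -0.001, -0.567], [0, 0, 0]]]'

```text
time: 7.55
tool_pos: [0.5203, -0.2675, 0.1243]
tool_rot: [0.002, 0.147, 0.989, -0.001]
contact_force: [-0.1, -0.9, -3.6]
gripper_width: 0.407
grasp_force: 62.1
```

```bash
python3 m2.py p2
```

```text
t 7.55 tcp [ 0.5203 -0.2675  0.1243] yaw_y 73.05 zax [ 0.003 -0.002 -1.   ] F [-0.1 -0.9 -3.6] grip 62.1 w 34.7 q [-0.6   0.05  1.8  -0.    1.29 -1.88]
scene
  foot 359 pct [[-29.2, -31.5, 60.2], [18.8, 12.3, 68.6], [34.0, 32.2, 72.0]] rect [ 2.4 -0.1] [64.4 65.6] 0.3
  cyl 165 pct [[-4.6, -15.4, 74.9], [16.1, 8.8, 93.4], [21.9, 19.5, 111.8]] rect [10.3  4.6] [21.9 38.8] 29.2
  rim 241 pct [[-42.3, -41.6, 38.6], [32.4, 28.4, 42.3], [42.3, 42.4, 45.5]] rect [-0.4  0.4] [85.3 86.2] 89.3
  floor 149 pct [[-31.0, -32.2, 27.8], [17.7, 13.5, 31.6], [26.0, 30.2, 35.2]] rect [-2.7 -0.9] [57.8 64.7] 0.8
side
  foot 530 pct [[-30.0, -32.1, 53.9], [1.7, -18.7, 67.6], [33.2, 31.0, 71.4]] rect [ 1.4 -0.3] [63.9 66.9] 0.0
  cyl 285 pct [[-16.9, -19.7, 74.6], [1.6, -14.9, 93.4], [20.2, -1.2, 112.2]] rect [ 2.2 -9.8] [38.5 20.9] 0.7
  rim 351 pct [[-42.3, -42.3, 38.9], [-4.6, -29.0, 41.3], [41.1, 41.8, 43.8]] rect [-1.2 -0.4] [85.4 83.6] 89.0
  floor 202 pct [[-32.6, -21.4, 26.6], [-0.9, -11.9, 30.0], [32.5, -1.7, 32.6]] rect [-0.   4.1] [52.2 65.6] 89.0
wrist
  foot 4691 pct [[-31.0, -31.6, 63.7], [-18.7, -0.4, 69.3], [12.5, 31.3, 70.8]] rect [-8.6 -0.2] [64.2 45.3] 89.8
  cyl 1301 pct [[-18.6, -17.9, 74.7], [-16.2, -0.3, 98.4], [-6.6, 17.4, 112.0]] rect [-12.1  -0.1] [37.1 13.4] 89.7
  rim 3160 pct [[-42.9, -41.5, 38.9], [-35.3, 2.2, 42.9], [24.4, 42.0, 44.3]] rect [-6.8  0.1] [84.5 72.5] 89.9
  floor 940 pct [[-32.6, -32.4, 29.8], [-29.3, 0.3, 31.4], [-26.0, 32.4, 32.9]] rect [-29.4   0. ] [ 7.2 66. ] 0.0
```

Request:
arm_command --rows '[[30, [-0.0048, 0.0015, 0], [0, 0, 0]], [30, [-0.0048, 0.0015, -0.015], [0, 0, 0]], [30, [-0.0048, 0.0015, -0.03], [0, 0, 0]], [30, [-0.0048, 0.0015, -0.04], [0, 0, 0]], [30, [-0.0048, 0.0015, -0.05], [0, 0, 0]], [30, [-0.0048, 0.0015, -0.055], [0, 0, 0]], [30, [-0.0048, 0.0015, -0.06], [0, 0, 0]], [30, [-0.0048, 0.0015, -0.06], [0, 0, 0]], [30, [-0.0048, 0.0015, -0.06], [0, 0, 0]]]'

```text
time: 8.45
tool_pos: [0.5177, -0.2667, 0.1041]
tool_rot: [-0.0, 0.148, 0.989, 0.0]
contact_force: [0.4, -0.4, -3.6]
gripper_width: 0.412
grasp_force: 62.2
```

```bash
python3 m2.py p3 | grep -v -e floor -e cyl
```

```text
t 8.45 tcp [ 0.5177 -0.2667  0.1041] yaw_y 73.03 zax [-0.  0. -1.] F [ 0.4 -0.4 -3.6] grip 62.2 w 35.2 q [-0.6   0.06  1.82 -0.    1.26 -1.88]
scene
  foot 1006 pct [[-42.7, -48.7, 28.7], [20.9, 15.5, 42.5], [48.9, 49.0, 51.5]] rect [0.1 0.1] [99.4 99.9] 0.1
  rim 362 pct [[-42.6, -41.9, 38.7], [25.9, 13.6, 42.7], [42.2, 42.0, 45.9]] rect [-0.4 -0.4] [86.6 85.7] 0.6
side
  foot 1393 pct [[-48.9, -49.1, 28.2], [1.4, -24.0, 41.1], [48.7, 44.3, 49.8]] rect [-0.5 -0.5] [ 99.  100.2] 88.9
  rim 485 pct [[-42.1, -42.1, 38.8], [3.5, -29.1, 41.5], [41.0, 43.9, 45.9]] rect [-0.7  0.8] [87.3 83.9] 89.9
wrist
  foot 12648 pct [[-49.4, -49.3, 29.7], [-26.7, -0.1, 43.0], [21.3, 49.3, 50.6]] rect [-10.6  -0. ] [100.   78.7] 90.0
  rim 4240 pct [[-42.9, -41.5, 39.0], [-32.8, -0.1, 42.9], [18.4, 41.9, 44.5]] rect [-10.8   0.3] [64.7 84.4] 0.2
```

Request:
arm_command --rows '[[30, [0, 0, -0.003], [0, 0, 0]], [30, [0, 0, -0.006], [0, 0, 0]], [30, [0, 0, -0.008], [0, 0, 0]], [30, [0, 0, -0.01], [0, 0, 0]], [30, [0, 0, -0.01], [0, 0, 0]]]'

```text
time: 9.02
tool_pos: [0.5179, -0.2668, 0.1023]
tool_rot: [0.0, 0.148, 0.989, -0.0]
contact_force: [-3.3, 1.6, 4.4]
gripper_width: 0.41
grasp_force: 63.2
```

```bash
cat > m3.py <<'E'
from pose import *
s=st(); yaw=np.deg2rad(-16.95); ex=np.array([np.cos(yaw),np.sin(yaw)]); ey=np.array([-ex[1],ex[0]]); O=np.array([.5186,-.2673])
for n in ['scene','side','wrist']:
    f=grab(n); P=cloud(f).reshape(-1,3); P=P[~np.isnan(P[:,0])]
    L=np.c_[(P[:,:2]-O)@ex*1000,(P[:,:2]-O)@ey*1000,P[:,2]*1000]
    m=(abs(L[:,:2]).max(1)<29)&(np.hypot(L[:,0],L[:,1])>23)&(L[:,2]>36)&(L[:,2]<54); q=L[m]
    A=np.c_[q[:,:2]/30,np.ones(len(q))]; c=np.linalg.lstsq(A,q[:,2],rcond=None)[0]
    r=L[(abs(L[:,:2]).max(1)<41)&(abs(L[:,:2]).max(1)>36)&(L[:,2]>37)&(L[:,2]<54)]
    print(n,'foot top med',np.median(q[:,2]).round(2),'plane(slopes per 30mm, z)',c.round(2),'rim z',np.median(r[:,2]).round(2),len(q),len(r))
E
python3 m3.py
```

```text
t 9.02 tcp [ 0.5179 -0.2668  0.1023] yaw_y 73.03 zax [ 0. -0. -1.] F [-3.3  1.6  4.4] grip 63.2 w 35.0 q [-0.6   0.07  1.82 -0.    1.25 -1.88]
scene foot top med 46.75 plane(slopes per 30mm, z) [-0.82 -0.18 46.82] rim z 42.79 178 179
side foot top med 45.54 plane(slopes per 30mm, z) [-0.33  0.44 45.66] rim z 41.2 223 243
wrist foot top med 47.3 plane(slopes per 30mm, z) [-2.900e-01 -1.000e-02  4.713e+01] rim z 42.89 2561 2458
```

Request:
arm_command --rows '[[30, [0, 0, -0.002], [0, 0, 0]], [30, [0, 0, -0.004], [0, 0, 0]], [30, [0, 0, -0.004], [0, 0, 0]]]'

```text
time: 9.42
tool_pos: [0.5181, -0.2669, 0.1023]
tool_rot: [0.0, 0.147, 0.989, -0.0]
contact_force: [-5.5, 3.5, 11.0]
gripper_width: 0.408
grasp_force: 64.1
```

```bash
python3 m3.py
```

```text
t 9.42 tcp [ 0.5181 -0.2669  0.1023] yaw_y 73.04 zax [ 0. -0. -1.] F [-5.5  3.5 11. ] grip 64.1 w 34.9 q [-0.6   0.07  1.82 -0.    1.25 -1.88]
scene foot top med 46.96 plane(slopes per 30mm, z) [-0.79  0.07 47.01] rim z 42.68 187 169
side foot top med 45.78 plane(slopes per 30mm, z) [-0.26  0.4  45.83] rim z 41.23 223 258
wrist foot top med 47.33 plane(slopes per 30mm, z) [-3.500e-01 -1.000e-02  4.715e+01] rim z 42.85 2556 2525
```

On the floor: the force rises while the height stays put. Release and retreat.

Request:
arm_command --rows '[[38, [0, 0, 0.001], [0, 0, 0]], [45, [0, 0, 0.001], [0, 0, 0]], [60, [0, 0, 0.001], [0, 0, 0]], [60, [0, 0, 0.001], [0, 0, 0]], [60, [0, 0, 0.05], [0, 0, 0]], [60, [0, 0, 0.15], [0, 0, 0]], [60, [0, 0, 0.25], [0, 0, 0]], [60, [0, 0, 0.35], [0, 0, 0]], [60, [0, 0, 0.45], [0, 0, 0]], [60, [0, 0, 0.45], [0, 0, 0]], [60, [0, 0, 0.45], [0, 0, 0]]]'

```text
time: 10.48
tool_pos: [0.5189, -0.2675, 0.2377]
tool_rot: [0.002, 0.148, 0.989, -0.001]
contact_force: [-0.4, -0.3, -0.4]
gripper_width: 0.703
grasp_force: 0.0
```

```bash
cp m3.py m4.py
cat >> m4.py <<'E'
A=np.array([.5478,-.1717])
for n in ['side','scene','wrist']:
    f=grab(n,'l'+n+'.png'); P=cloud(f).reshape(-1,3); C=f['color'].reshape(-1,3).astype(int); ok=~np.isnan(P[:,0]); P=P[ok];C=C[ok]
    d=np.hypot(*(P[:,:2]-A).T)
    for nm,m in [('bartop',(d<.04)&(P[:,2]>.086)&(P[:,2]<.1)),('bar',(d<.04)&(P[:,2]>.07)&(P[:,2]<.1)),('tongue',(d<.085)&(P[:,2]>.0535)&(P[:,2]<.06)&(C.min(1)>70))]:
        q=P[m]
        if len(q)>10:
            r=cv2.minAreaRect((q[:,:2]*1000).astype(np.float32)); print(n,nm,len(q),np.round(r[0],1),np.round(r[1],1),round(r[2],1),'zmax',np.percentile(q[:,2],95).round(4))
E
python3 m4.py
```

```text
t 10.48 tcp [ 0.5189 -0.2675  0.2377] yaw_y 73.03 zax [ 0.004 -0.003 -1.   ] F [-0.4 -0.3 -0.4] grip 0.0 w 60.1 q [-0.6  -0.05  1.71  0.    1.48 -1.88]
scene foot top med 46.59 plane(slopes per 30mm, z) [ 0.19  0.24 46.59] rim z 42.46 172 180
side foot top med 45.62 plane(slopes per 30mm, z) [-0.1   0.37 45.48] rim z 41.19 228 261
wrist foot top med 46.87 plane(slopes per 30mm, z) [ 0.05  0.05 46.89] rim z 42.92 1167 1270
side bartop 128 [ 547.9 -170.8] [17.3 59.7] 41.8 zmax 0.0936
side bar 248 [ 547.7 -171.1] [17.7 60.2] 43.0 zmax 0.0933
side tongue 146 [ 564.3 -189.7] [ 20.4 102.2] 40.9 zmax 0.0579
scene bartop 148 [ 548.  -171.2] [14.5 60.4] 43.9 zmax 0.096
scene bar 227 [ 548.4 -171.1] [14.9 60.9] 44.9 zmax 0.0957
scene tongue 180 [ 566.4 -213.2] [99.3 75.8] 74.8 zmax 0.0589
wrist bartop 1230 [ 546.7 -171.5] [14.3 59.9] 41.3 zmax 0.0949
wrist bar 1661 [ 546.7 -171.5] [14.4 59.9] 41.5 zmax 0.0948
wrist tongue 1012 [ 563.  -213.5] [86.1 82.5] 78.8 zmax 0.0585
```

Request:
arm_command --rows '[[45, [0.02, 0.06, 0], [0, 0, -0.07]], [45, [0.04, 0.13, 0], [0, 0, -0.14]], [45, [0.06, 0.2, 0], [0, 0, -0.21]], [45, [0.08, 0.27, 0], [0, 0, -0.28]], [45, [0.0987, 0.3193, 0], [0, 0, -0.3447]], [45, [0.0987, 0.3193, -0.1], [0, 0, -0.3447]], [45, [0.0987, 0.3193, -0.2], [0, 0, -0.3447]], [45, [0.0987, 0.3193, -0.3], [0, 0, -0.3447]], [45, [0.0987, 0.3193, -0.38], [0, 0, -0.3447]], [45, [0.0987, 0.3193, -0.43], [0, 0, -0.3447]], [45, [0.0987, 0.3193, -0.43], [0, 0, -0.3447]], [45, [0.0987, 0.3193, -0.43], [0, 0, -0.3447]]]'

```text
time: 11.78
tool_pos: [0.5463, -0.1704, 0.1044]
tool_rot: [-0.002, 0.407, 0.914, 0.0]
contact_force: [-0.3, 0.1, 0.3]
gripper_width: 0.528
grasp_force: 0.0
```

```bash
python3 m4.py | grep -v tongue
python3 - <<'E'
import cv2,numpy as np
cv2.imwrite('pics/c5.png',np.hstack([cv2.resize(cv2.imread('pics/lwrist.png'),(480,300)),cv2.resize(cv2.imread('pics/lside.png')[215:365,265:425],(320,300))]))
E
```

```text
t 11.78 tcp [ 0.5463 -0.1704  0.1044] yaw_y 42.0 zax [-0.003  0.001 -1.   ] F [-0.3  0.1  0.3] grip 0.0 w 45.1 q [-0.43  0.04  1.84 -0.    1.26 -1.17]
scene foot top med 47.1 plane(slopes per 30mm, z) [-0.35  0.27 47.09] rim z 42.75 174 191
side foot top med 45.35 plane(slopes per 30mm, z) [1.000e-02 1.200e-01 4.536e+01] rim z 41.32 225 247
wrist foot top med 46.83 plane(slopes per 30mm, z) [ 2.500e-01 -1.000e-02  4.701e+01] rim z 42.81 1516 1550
side bartop 87 [ 546.1 -172.4] [15.1 59.2] 44.8 zmax 0.0937
side bar 209 [ 545.5 -173.2] [16.9 59.5] 46.7 zmax 0.0928
scene bartop 92 [ 553.8 -177.6] [14.8 43.3] 43.2 zmax 0.0958
scene bar 146 [ 553.9 -177.7] [14.8 43.5] 43.2 zmax 0.0954
wrist bartop 3036 [ 547.  -170.7] [13.6 59.9] 41.5 zmax 0.0947
wrist bar 3193 [ 546.9 -170.8] [13.8 59.9] 41.6 zmax 0.0947
```

View pics/c5.png

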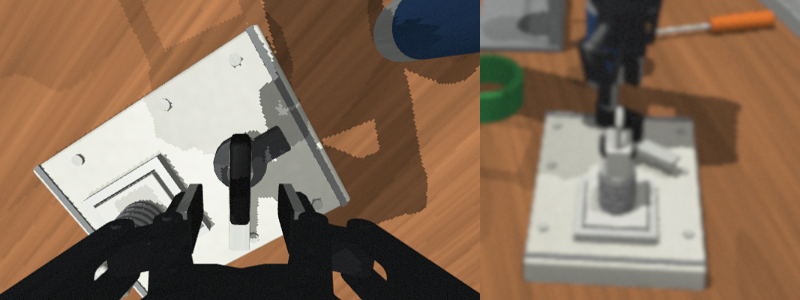

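The bar at (240,180) sits centred between the fingers, the lamp stands in the seat and the tongue is still open. I'll descend and grip.

Request:
arm_command --rows '[[45, [0, 0, -0.06], [0, 0, 0]], [45, [0, 0, -0.11], [0, 0, 0]], [45, [0, 0, -0.146], [0, 0, 0]], [45, [0, 0, -0.146], [0, 0, 0]], [30, [0, 0, -0.146], [0, 0, 0]], [20, [0, 0, -0.146], [0, 0, 0]], [8, [0, 0, -0.146], [0, 0, 0]], [8, [0, 0, -0.146], [0, 0, 0]], [8, [0, 0, -0.146], [0, 0, 0]]]'

```text
time: 12.83
tool_pos: [0.548, -0.1713, 0.0636]
tool_rot: [0.001, 0.407, 0.914, -0.0]
contact_force: [-1.4, -0.3, 4.6]
gripper_width: 0.173
grasp_force: 58.7
```

Request:
arm_command --rows '[[8, [0, 0, 0], [0, 0, -0.05]], [8, [0, 0, 0], [0, 0, -0.1]], [8, [0, 0, 0], [0, 0, -0.15]], [8, [0, 0, 0], [0, 0, -0.2]], [8, [0, 0, 0], [0, 0, -0.25]], [8, [0, 0, 0], [0, 0, -0.3]], [8, [0, 0, 0], [0, 0, -0.35]], [8, [0, 0, 0], [0, 0, -0.35]]]'

```text
time: 13.5
tool_pos: [0.5481, -0.1713, 0.0636]
tool_rot: [0.001, 0.64, 0.768, 0.0]
contact_force: [-1.5, -0.3, 5.5]
gripper_width: 0.179
grasp_force: 59.0
```

Request:
arm_command --rows '[[8, [0, 0, 0], [0, 0, -0.05]], [8, [0, 0, 0], [0, 0, -0.1]], [8, [0, 0, 0], [0, 0, -0.15]], [8, [0, 0, 0], [0, 0, -0.2]], [8, [0, 0, 0], [0, 0, -0.24]], [8, [0, 0, 0], [0, 0, -0.27]], [8, [0, 0, 0], [0, 0, -0.283]], [8, [0, 0, 0], [0, 0, -0.283]], [8, [0, 0, 0], [0, 0, -0.283]]]'

```text
time: 14.25
tool_pos: [0.5481, -0.1712, 0.0635]
tool_rot: [0.001, 0.793, 0.61, 0.001]
contact_force: [-1.4, 0.1, 5.3]
gripper_width: 0.173
grasp_force: 59.1
```

```bash
python3 m4.py | grep -v tongue; python3 -c "
from h import *
print(monitor.state()['ft_torque'])"
```

```text
t 14.25 tcp [ 0.5481 -0.1712  0.0635] yaw_y -14.85 zax [ 0.002 -0.001 -1.   ] F [-1.4  0.1  5.3] grip 59.1 w 14.8 q [-0.43  0.1   1.86  0.    1.18 -0.17]
scene foot top med 46.54 plane(slopes per 30mm, z) [-3.000e-02  2.100e-01  4.683e+01] rim z 43.07 152 164
side foot top med 45.47 plane(slopes per 30mm, z) [1.000e-02 2.000e-01 4.538e+01] rim z 41.19 217 257
wrist foot top med nan plane(slopes per 30mm, z) [0. 0. 0.] rim z 42.83 0 152
side bartop 147 [ 549.2 -172.4] [56.4 37.6] 52.0 zmax 0.0988
side bar 212 [ 549.4 -172.5] [56.4 38. ] 52.0 zmax 0.0981
scene bartop 74 [ 550.8 -171.4] [57.8 27.4] 86.9 zmax 0.0953
scene bar 136 [ 553.1 -171.2] [58.5 32. ] 86.9 zmax 0.095
wrist bartop 6363 [ 545.8 -168.6] [56.7 39.2] 52.4 zmax 0.0955
wrist bar 7720 [ 545.8 -168.6] [56.7 39.2] 52.3 zmax 0.0951
[ 0.08342307  0.26088427 -0.04327976]
  return _methods._mean(a, axis=axis, dtype=dtype,
  ret = ret.dtype.type(ret / rcount)
```

Turned to about 1.26 rad, past the detent. Release, back off upwards and check.

Request:
arm_command --rows '[[20, [0, 0, 0], [0, 0, 0]], [35, [0, 0, 0], [0, 0, 0]], [45, [0, 0, 0], [0, 0, 0]], [45, [0, 0, 0], [0, 0, 0]], [45, [0, 0, 0.08], [0, 0, 0]], [45, [0, 0, 0.2], [0, 0, 0]], [45, [0, 0, 0.33], [0, 0, 0]], [45, [0, 0, 0.46], [0, 0, 0]], [45, [0, 0, 0.6], [0, 0, 0]], [45, [0, 0, 0.7], [0, 0, 0]], [45, [0, 0, 0.7], [0, 0, 0]]]'

```text
time: 15.47
tool_pos: [0.5505, -0.1722, 0.2817]
tool_rot: [0.006, 0.793, 0.609, 0.003]
contact_force: [0.8, -1.0, 1.0]
gripper_width: 0.527
grasp_force: 0.0
```

```bash
python3 m4.py
python3 - <<'E'
import cv2,numpy as np
a=cv2.resize(cv2.imread('pics/lscene.png'),(480,300)); b=cv2.resize(cv2.imread('pics/lside.png')[235:365,265:405],(320,300),interpolation=2)
cv2.imwrite('pics/c6.png',np.hstack([a,b]))
E
```

```text
t 15.47 tcp [ 0.5505 -0.1722  0.2817] yaw_y -14.93 zax [ 0.013 -0.006 -1.   ] F [ 0.8 -1.   1. ] grip 0.0 w 45.0 q [-0.43 -0.1   1.68  0.    1.55 -0.17]
scene foot top med 46.74 plane(slopes per 30mm, z) [-0.22  0.3  46.7 ] rim z 42.64 154 172
side foot top med 45.47 plane(slopes per 30mm, z) [-0.1   0.21 45.41] rim z 41.35 218 257
wrist foot top med 46.73 plane(slopes per 30mm, z) [ 0.08  0.11 46.69] rim z 42.66 756 834
side bartop 83 [ 547.7 -170.7] [61.3 13.6] 74.5 zmax 0.0938
side bar 85 [ 547.7 -170.7] [61.3 13.6] 74.5 zmax 0.0938
scene bartop 149 [ 549.1 -171.7] [58.1 14.9] 77.1 zmax 0.0963
scene bar 243 [ 549.2 -171.3] [58.9 14.9] 77.1 zmax 0.0956
scene tongue 157 [ 541.4 -198.5] [111.7  18.4] 73.4 zmax 0.0591
wrist bartop 893 [ 547.6 -170.5] [58.9 13.9] 75.2 zmax 0.0948
wrist bar 919 [ 546.5 -170.1] [59. 16.] 75.4 zmax 0.0948
wrist tongue 591 [ 538.3 -204.4] [99.6 21. ] 72.2 zmax 0.0583
```

View pics/c6.png

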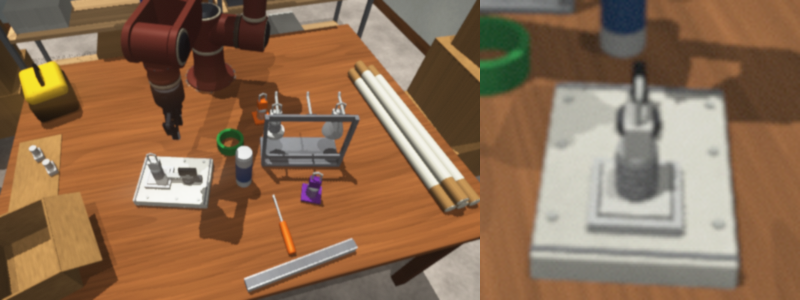

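The lamp stands upright in the seat at (155,170) with the latch bar in line with it. The bar angle is about 75°, so the latch is about 1.26 rad and the tongue lies over the foot. The other two lamps still hang at (275,122) and (337,122), the can, tape and screwdriver look unmoved, and the robot touches nothing.

```bash
python3 -c "
from h import *
print(manip.job_done())"
```

```text
the job is handed in; nothing more can be done
None
```

The square-foot lamp is fully home in the seat and released, and the latch is turned past its detent to about 1.26 rad with the tongue over the foot; the other two lamps still hang, the can, tape and screwdriver look unmoved, and the job was handed in at about 16 s.

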